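# Light the candy box with the torch

## Task

The power is out and I want to see to open the Tet candy box: while the torch still stands in its charging stand, click it on by pressing the orange tail button on its top fully down and letting it spring back up. Then draw the torch out and hold it up in the air, slanting at about 45 degrees, with its lens 15 to 20 cm from the middle of the red lid and its beam on that spot; do not press the button again once the torch is out, and do not shift or tip the box, the glasses, the toothpick holder or the nail clipper. Finish still holding the torch there, steady.

Things in the scene. Friction and masses are not known exactly. Their poses are not given: they have to be found in the camera images.
- torch_grip (a point): grip point of a torch (flashlight) on its long axis, 88 mm from the lens, 42 mm below the button's top (leave room for the button under the gripper's body). Torch 130 mm long, about 0.15 kg, standing lens down in its stand; z axis from lens to tail. Here it is a plain round aluminium barrel, 26 mm diameter, from 44 to 108 mm above the lens
- torch_lens (a point): middle of the torch's lens face, at its lower end in the stand; z axis as the torch's, the beam goes along -z. The dark ridged head is 36 mm in diameter and 34 mm long, then a cone to the barrel at 44 mm
- torch_button_top (a point): middle of the top of the orange tail button, 16 mm diameter, 6 mm proud of the dark tail cap (28 mm diameter, 108 to 124 mm above the lens); at the start 140 mm above the cabinet top
- torch_button (a joint): travel of the tail button into the torch, m: 0 up, 0.004 fully down at its stop; a spring that starts at about 2 N and needs about 5 N at the stop brings it back up
- stand_mouth (a point): middle of the mouth of the black charging stand, 46 mm above the cabinet top. Cup 50 mm outside and 39 mm inside diameter, 36 mm deep (inner floor 10 mm above the cabinet top), on a round foot 84 mm across and 8 mm high; fixed to the cabinet top. The torch's head sits in it loosely and comes out straight up
- lid_middle (a point): the middle of the top of the red candy box's lid (the gold five-petal flower), 61 mm above the cabinet top. The box is 140 mm along its x and 180 mm along its y, red plastic, about 0.9 kg, loose and closed; its hinge is along the -x edge and the gold catch at the +x edge
- candy_lid (a joint): angle of the candy box's hinged lid, rad: 0 closed, 1.9 wide open
- tumbler_left_mid (a point): centre, half-way up, of an empty glass tumbler 70 mm in diameter at the rim, 95 mm tall, loose; z axis up its own axis
- tumbler_right_mid (a point): the same for the other glass tumbler
- toothpick_mid (a point): centre, half-way up, of the white ceramic toothpick holder, 46 mm in diameter, 55 mm tall with toothpicks up to 70 mm, loose; z axis up its own axis
- clipper_mid (a point): middle of a chrome nail clipper lying flat, 76 mm long along its x, 13 mm wide, 22 mm high, loose

How it is judged:
On the way, in this order (a step that is already met when the one before it is completed fails the run):
1. the tail button is pressed down to its stop while the torch stands in its stand (value of joint torch_button above 0.0034 m and z of torch_lens in the frame of stand_mouth below -0.03 m and horizontal distance between torch_lens and stand_mouth below 0.006 m), for 0.1 s.
2. the button has sprung back up, the torch still in its stand (value of joint torch_button below 0.001 m and z of torch_lens in the frame of stand_mouth below -0.03 m), for 0.1 s.
3. the torch is drawn clear of the stand in the fingers (z of torch_lens in the frame of stand_mouth above 0.01 m and contact force between torch and stand below 0.1 N and contact force between the fingers and torch above 2 N), for 0.1 s.
At the end, for the whole second after the job is handed in: torch held still in the fingers, touching nothing else; lens over 110 mm up and 100 to 260 mm from the lid's middle; axis 30 to 60 degrees from vertical, lens lower; beam line passing the lid's middle within 35 mm along each cross axis; button up, box shut (contact force between the fingers and torch above 2 N and height (world z) of torch_lens above 0.11 m and angle between torch_lens's own z axis and vertical between 0.52 and 1.05 rad and distance between torch_lens and lid_middle between 0.1 and 0.26 m and z of lid_middle in the frame of torch_lens below -0.05 m and x of lid_middle in the frame of torch_lens between -0.035 and 0.035 m and y of lid_middle in the frame of torch_lens between -0.035 and 0.035 m and linear speed of torch below 0.03 m/s and angular speed of torch below 0.2 rad/s and value of joint torch_button below 0.001 m and value of joint candy_lid below 0.1 rad and contact force between torch and stand below 0.1 N and contact force between torch and candy_box below 0.1 N and contact force between torch and tumbler_left below 0.1 N and contact force between torch and tumbler_right below 0.1 N and contact force between torch and toothpick_holder below 0.1 N); the arm keeps its last pose, push and grip.
It fails at once if the button is pressed again with the torch out of its stand (value of joint torch_button above 0.0025 m and z of torch_lens in the frame of stand_mouth above -0.015 m).
It fails at once if the candy box is shifted by more than 15 mm or its lid lifted (distance of lid_middle from where it was at the start of the episode above 0.015 m or value of joint candy_lid above 0.15 rad).
It fails at once if a glass is shifted by more than 15 mm or tipped (distance of any of tumbler_left_mid, tumbler_right_mid from where it was at the start of the episode above 0.015 m or angle between any of tumbler_left_mid, tumbler_right_mid's own z axis and vertical above 0.25 rad).
It fails at once if the toothpick holder or the nail clipper is shifted by more than 15 mm (distance of any of toothpick_mid, clipper_mid from where it was at the start of the episode above 0.015 m or angle between toothpick_mid's own z axis and vertical above 0.25 rad).
It also fails if it takes over 45 s, if anything falls off the work surface, if the arm or the gripper's body presses on something with over 40 N, if the wrist force passes 120 N, or if a joint passes its speed limit or range.

## Robot

A 7-joint arm with a two-finger parallel gripper is mounted at the origin on the work surface. World frame = base frame: x ahead of the robot, y to its left, z up, the work surface at z = 0. Lengths are in m, angles in rad, forces in N, time in s.
With the tool pointing down it reaches from about 0.4 to 0.85 m from the base axis. Payload 10.4 kg.
Tool frame: the origin (TCP) lies at the very end of the fingers, on their centre line; the grasp point (between the pads) lies 19 mm behind it; z points along the fingers, y is the direction in which the jaws open and shut (so a half turn about z gives the same grasp; the last joint's range is limited). The gripper opens to 87 mm and grips with 3 to 60 N. Pads are 19 mm wide; open, the fingers measure 117 mm over their backs; the gripper's body (75 mm by 190 mm) begins 51 mm behind the grasp point.
Start: joints at [1.321, 0.332, -0.065, 1.46, 0.022, 1.35, -0.088], TCP at [0.141, -0.609, 0.192] pointing down, gripper open.
Joint ranges: [-2.6, 2.6], [-0.5, 2.12], [-1.47, 1.34], [0.16, 2.42], [-1.27, 4.41], [0.06, 2.06], [-2.6, 2.6]. Speed limits (rad/s): [2.22, 2.22, 2.79, 2.79, 3.14, 3.14, 3.14].

## Interface

Orientations are given as a unit quaternion [x, y, z, w].
In Python, from bench import read_state, camera, close_job, recognise, masks_of gives the robot as it stands.
- The arm moves only by the tool play_rows, never from a script. Its argument "moves" is a list of rows, each a list of 3 entries, a list of its own where there are three numbers: the shift along the tool's x, y, z in cm, then the turn, a rotation vector about the tool's x, y, z in rad, then the finger opening in cm, from 0 to 8.7. In form: [[[dx, dy, dz], [ax, ay, az], jaw], ...]. A call has 1 to 8 rows; each row is the pose to reach, as a shift and turn from the pose commanded when the call began, along the tool's axes at that moment; what a row does not reach only later rows make up. A row lasts 1/8 s, in which the tool goes at most 62.5 mm and 10.7 degrees, less where a joint would pass 70% of its speed; a pose out of reach is approached as far as the arm can. A call with a gripper value outside its range is refused whole. The fingers move at their own pace and stop on an object; "grip_force" is the grip in N (left out, the last holds). Time passes only in rows, so rows that repeat a pose let the fingers close. It gives the time, the measured TCP pose, the force and the opening at its end, in the units of the state.
- read_state(): the state, without advancing time (a new reading comes with each control period).
- camera(name): name is "side" or "top"; returns a dict with "frame" (420x560x3 uint8, red, green, blue), "intrinsics" (3x3 intrinsics, pixels), "camera_from_world" (4x4, takes a point from world to camera coordinates). Camera axes: x right, y down, z forward; pixel columns grow to the right and rows downward; lengths in m; the calibration is good to about 2 mm. A picture is of the moment at which its call begins. There is no depth.
- close_job(): hands the job in, once; it reports no verdict.
Trained networks look in a picture, given as the dict that the camera call returned (one of the last four; its "shot" number tells which), for a name from the list of things; names that differ only in an ending like _2 or _b are one class to them, and where a whole thing is asked for, a point or a joint stands for the part that bears it (a point fixed in the world has none). Each returns a list of dicts, best first, with "conf" (0 to 1); they miss things now and then, are a little off and sometimes report something else, mostly with a low value. They report only what shows in the picture. A call takes as long as a camera call.
- recognise(picture, query): "at" ([column, row] in pixels, amid what is visible of it).
- masks_of(picture, query): "region" (420x560 bool, what is visible of it) and "at" ([column, row] in pixels, amid what is visible of it).
The state is a dict: "time": time; "joint_positions": joint angles; "joint_vel": joint speeds; "joint_torque": joint torques, N m; "ee_pos": TCP position; "eef_rot": TCP orientation; "ft_force": force on the tool from outside, world axes, zero at the start; "torque": the same for the moment, N m; "width": finger opening in m.
Only numpy, scipy, OpenCV 4.12 (cv2) and the standard library are available. Lean on these libraries where they do the work, as an engineer would, in place of code of your own. Each camera call takes 0.05 s, during which the arm holds its last target.

## Working session

There is one attempt and no reset: what is moved stays moved. The work goes in short steps, Python scripts to look and compute and a tool call to move; the robot and the scene stay as the last step left them, time stands still between calls to the robot, and variables do not carry over. Pictures are saved under pics/ and viewed, and the job is handed in when it is done.

Besides the shell and the picture viewer there is one more tool, called as name([rows], argument=value, ...), one row to a line, values as JSON. play_rows: Moves the arm, as the interface text tells. Its arguments: {"type":"object","properties":{"moves":{"type":"array","items":{"type":"array"}},"grip_force":{"type":"number"}},"required":["moves"]}

```bash
mkdir -p pics
python3 - <<'E'
from bench import *
import cv2,numpy as np
s=read_state();print({k:np.round(v,3).tolist() for k,v in s.items()})
names=["torch_grip","torch_lens","torch_button_top","stand_mouth","lid_middle","tumbler_left_mid","toothpick_mid","clipper_mid"]
for n in ["side","top"]:
    p=camera(n);cv2.imwrite(f"pics/{n}0.png",p["frame"][:,:,::-1])
    print(n,p["intrinsics"].tolist(),np.round(p["camera_from_world"],4).tolist())
    for q in names: print(q,[(np.round(d["at"],1).tolist(),round(d["conf"],2)) for d in recognise(p,q)][:3])
E
```

```text
{'time': 0.0, 'joint_positions': [1.321, 0.333, -0.065, 1.461, 0.022, 1.35, -0.088], 'joint_vel': [-0.001, 0.001, -0.0, -0.002, 0.002, -0.0, 0.001], 'joint_torque': [-0.001, -62.325, 0.025, -38.99, -0.061, 0.04, 0.0], 'ee_pos': [0.14, -0.609, 0.191], 'eef_rot': [0.994, 0.113, -0.0, -0.001], 'ft_force': [0.084, 0.186, 0.093], 'torque': [-0.02, 0.035, -0.048], 'width': 0.087}
side [[489.90733328163896, 0.0, 281.75701001517325], [0.0, 489.90733328163896, 208.34970799932023], [0.0, 0.0, 1.0]] [[0.9692, -0.2463, 0.0019, -0.5302], [-0.186, -0.7367, -0.6502, 0.1672], [0.1616, 0.6298, -0.7598, 0.8578], [0.0, 0.0, 0.0, 1.0]]
torch_grip [([240.7, 331.2], 0.8)]
torch_lens [([245.0, 331.8], 0.6)]
torch_button_top [([240.9, 311.9], 0.53)]
stand_mouth [([248.1, 353.4], 0.6)]
lid_middle [([306.1, 213.5], 0.85)]
tumbler_left_mid [([301.9, 136.6], 0.57)]
toothpick_mid [([222.6, 174.1], 0.89), ([412.3, 326.8], 0.59)]
clipper_mid []
top [[425.1149043327398, 0.0, 281.56626067039656], [0.0, 425.1149043327398, 209.68542420900286], [0.0, 0.0, 1.0]] [[-0.0123, -0.9999, 0.0049, 0.0035], [-0.9931, 0.0117, -0.1166, 0.5753], [0.1165, -0.0063, -0.9932, 0.8057], [0.0, 0.0, 0.0, 1.0]]
torch_grip [([393.7, 278.3], 0.81)]
torch_lens [([392.1, 280.2], 0.72), ([179.8, 260.7], 0.31)]
torch_button_top [([398.2, 283.5], 0.38)]
stand_mouth [([378.2, 274.9], 0.56)]
lid_middle [([177.1, 260.4], 0.74), ([265.6, 194.9], 0.68)]
tumbler_left_mid [([161.1, 173.5], 0.73)]
toothpick_mid [([179.7, 258.8], 0.73)]
clipper_mid [([269.1, 192.3], 0.74), ([277.2, 285.4], 0.63), ([176.8, 259.5], 0.45)]
```

View pics/side0.png

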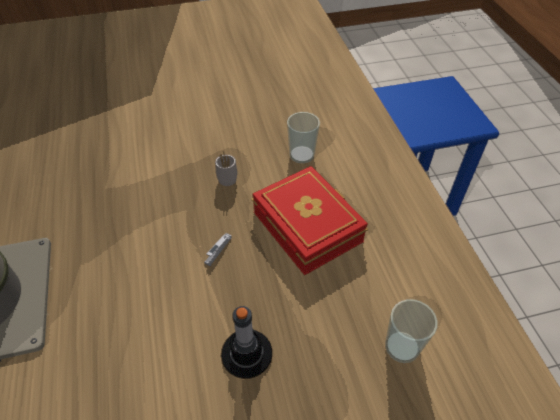

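View pics/top0.png

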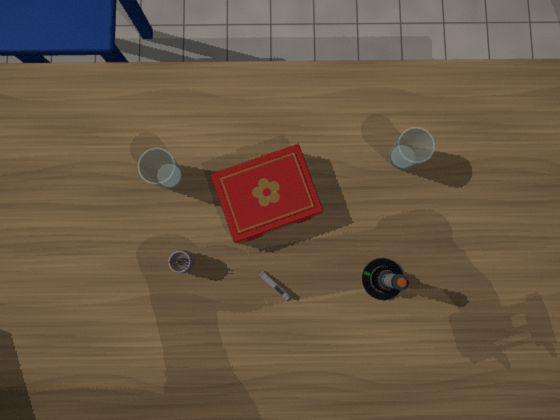

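```bash
cat > h.py <<'E'
import numpy as np,cv2
def ray(p,uv):
    K=p["intrinsics"];T=p["camera_from_world"];R=T[:3,:3]
    d=R.T@np.linalg.solve(K,[uv[0],uv[1],1]);return -R.T@T[:3,3],d
def atz(p,uv,z):
    o,d=ray(p,uv);return o+d*(z-o[2])/d[2]
def tri(ps,uvs):
    A=0;b=0
    for p,uv in zip(ps,uvs):
        o,d=ray(p,uv);d=d/np.linalg.norm(d);M=np.eye(3)-np.outer(d,d);A=A+M;b=b+M@o
    return np.linalg.solve(A,b)
def proj(p,X):
    c=p["camera_from_world"][:3]@np.append(X,1);q=p["intrinsics"]@c;return q[:2]/q[2]
E
python3 - <<'E'
from bench import *
from h import *
P=[camera("side"),camera("top")]
def cent(p,box,f):
    u0,v0,u1,v1=box;im=p["frame"][v0:v1,u0:u1].astype(int)
    m=f(im[...,0],im[...,1],im[...,2]);n=m.sum();v,u=np.nonzero(m);return np.array([u.mean()+u0,v.mean()+v0]),n
org=lambda r,g,b:(r>110)&(g<r*0.6)&(b<g*0.8)
bt=[cent(P[0],(225,300,260,330),org),cent(P[1],(388,270,418,298),org)]
print(bt, tri(P,[x[0] for x in bt]),[atz(p,x[0],.14) for p,x in zip(P,bt)])
gold=lambda r,g,b:(r>120)&(g>r*0.55)
fl=[cent(P[0],(293,193,324,220),gold),cent(P[1],(251,177,281,208),gold)]
print(fl, tri(P,[x[0] for x in fl]),[atz(p,x[0],.061) for p,x in zip(P,fl)])
for p in P:
    print("clip"); 
# stand foot outline : dark region
for p,b in zip(P,[(215,325,280,380),(355,250,415,305)]):
    print(cent(p,b,lambda r,g,b_:(r+g+b_<90)))
for nm,uv in [("tumL",[(302,154),(169,176)]),("tumR",[(403,347),(402,157)]),("tooth",[(228,181),(180,263)]),("clip",[(217,250),(275,286)])]:
    print(nm,[np.round(atz(p,x,.005),3) for p,x in zip(P,uv)])
for n,uv in [("corners top",[(213,172),(297,146),(322,211),(234,242)])]:
    print([np.round(atz(P[1],x,.06),3) for x in uv])
s=read_state();print(s["time"])
E
```

```text
[(array([241.44      , 312.13333333]), np.int64(75)), (array([401.26666667, 281.86666667]), np.int64(60))] [ 0.43664528 -0.20429198  0.13729144] [array([ 0.43576836, -0.20568211,  0.14      ]), array([ 0.4375446 , -0.20361424,  0.14      ])]
[(array([308.32397959, 206.42346939]), np.int64(392)), (array([267.45454545, 192.72727273]), np.int64(11))] [0.60465223 0.02339583 0.06330538] [array([0.60517098, 0.02528574, 0.061     ]), array([0.60515019, 0.02343742, 0.061     ])]
clip
clip
(array([246.77091478, 357.97888976]), np.int64(1279))
(array([380.19207683, 278.36734694]), np.int64(833))
tumL [array([0.651, 0.224, 0.005]), array([0.651, 0.227, 0.005])]
tumR [array([ 0.686, -0.259,  0.005]), array([ 0.686, -0.255,  0.005])]
tooth [array([0.475, 0.182, 0.005]), array([0.473, 0.202, 0.005])]
clip [array([0.423, 0.009, 0.005]), array([0.425, 0.011, 0.005])]
[array([0.647, 0.128, 0.06 ]), array([ 0.697, -0.035,  0.06 ]), array([ 0.569, -0.081,  0.06 ]), array([0.512, 0.088, 0.06 ])]
1.0
```

play_rows([
  [[5,-4.3,0],[0,0,-0.12],0],
  [[10,-8.6,0],[0,0,-0.24],0],
  [[15,-12.9,0],[0,0,-0.36],0],
  [[20,-17.2,0],[0,0,-0.5],0],
  [[25,-21.5,0],[0,0,-0.62],0],
  [[30,-25.8,0],[0,0,-0.74],0],
  [[34,-29.3,0],[0,0,-0.86],0],
  [[38,-32.7,0],[0,0,-0.9],0],
], grip_force=30)

```text
time: 2.0
ee_pos: [0.4374, -0.2044, 0.1926]
eef_rot: [0.845, 0.535, 0.0, 0.001]
ft_force: [0.7, -0.4, -0.2]
width: 0.015
```

```bash
cat > st.py <<'E'
from bench import *
from h import *
from scipy.spatial.transform import Rotation as Ro
np.set_printoptions(suppress=True,precision=4)
s=read_state();R=Ro.from_quat(s["eef_rot"]).as_matrix();p=np.array(s["ee_pos"])
print(s["time"],"q",np.array(s["joint_positions"]),"p",p,"w",s["width"],"f",np.array(s["ft_force"]));print(R)
E
python3 - <<'E'
from st import *
for n in ["side","top"]:
    c=camera(n);cv2.imwrite(f"pics/{n}1.png",c["frame"][:,:,::-1])
print("d tool cm",100*R.T@(np.array([.4367,-.2046,.145])-p))
E
```

```text
2.0 q [ 0.8649  0.0483 -0.5334  1.7997  0.0261  1.2994 -0.1168] p [ 0.4374 -0.2044  0.1926] w 0.015041506107070855 f [ 0.6694 -0.4375 -0.1688]
[[ 0.4276  0.904   0.0007]
 [ 0.904  -0.4276 -0.0009]
 [-0.0005  0.0011 -1.    ]]
d tool cm [-0.0482 -0.0629  4.7645]
```

Run:
```python
import cv2,numpy as np
a=cv2.imread("pics/side1.png")[220:420,150:350];b=cv2.imread("pics/top1.png")[190:390,300:500]
cv2.imwrite("pics/c1.png",cv2.resize(np.hstack([a,b]),None,fx=2,fy=2))
```

```text
(no output)
```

View pics/c1.png

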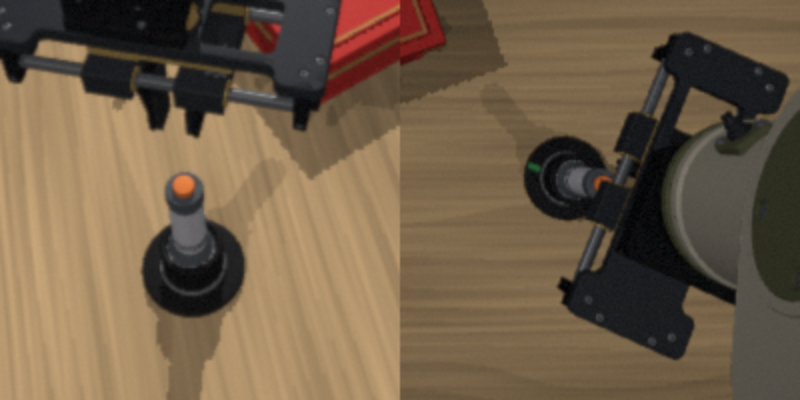

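play_rows([
  [[0,0,1],[0,0,0],0],
  [[0,0,2],[0,0,0],0],
  [[0,-0.05,3],[0,0,0],0],
  [[0,-0.05,3.8],[0,0,0],0],
  [[0,-0.05,4.2],[0,0,0],0],
  [[0,-0.05,4.5],[0,0,0],0],
  [[0,-0.05,4.5],[0,0,0],0],
  [[0,-0.05,4.5],[0,0,0],0],
])

```text
time: 3.1
ee_pos: [0.4362, -0.2059, 0.1475]
eef_rot: [0.845, 0.534, 0.0, 0.0]
ft_force: [-0.2, 0.4, -0.4]
width: 0.0
```

Run:
```python
from st import *
ims=[]
for n,(v,u) in [("side",(240,180)),("top",(230,330))]:
    c=camera(n);ims.append(c["frame"][v:v+130,u:u+130,::-1])
cv2.imwrite("pics/c2.png",cv2.resize(np.hstack(ims),None,fx=3,fy=3,interpolation=cv2.INTER_CUBIC))
```

```text
3.1 q [ 0.8612  0.0839 -0.5347  1.8631  0.0459  1.2061 -0.1322] p [ 0.4362 -0.2059  0.1475] w 8.453095704783137e-06 f [-0.1761  0.4378 -0.3733]
[[ 0.4295  0.9031  0.0004]
 [ 0.9031 -0.4295 -0.0003]
 [-0.0001  0.0005 -1.    ]]
```

View pics/c2.png

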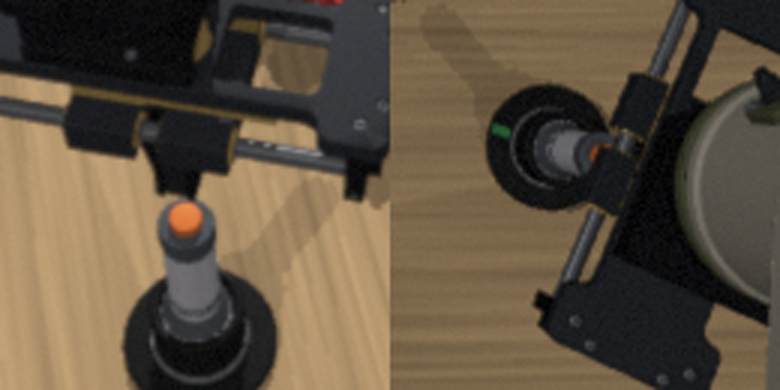

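Run:
```python
from st import *
c=camera("side")
o=np.array([180,240])
for X in [p,[.4367,-.2046,.14],[.4367,-.2046,.1475]]: print((proj(c,X)-o)*3)
for sx in (-.0095,.0095):
  print((proj(c,p+R@[sx,0,0])-o)*3)
```

```text
3.2 q [ 0.8612  0.0839 -0.5346  1.8632  0.0458  1.2061 -0.1322] p [ 0.4362 -0.2058  0.1475] w 0.0004382539087120237 f [ 0.2479 -0.4368 -0.005 ]
[[ 0.4296  0.903   0.0004]
 [ 0.903  -0.4296 -0.0003]
 [-0.0001  0.0004 -1.    ]]
[184.2984 208.6733]
[185.8146 213.9685]
[184.855  206.1038]
[179.2424 226.6659]
[189.2658 190.9957]
```

Run:
```python
from st import *
c=camera("side")
print((proj(c,[.4374,-.2044,.1926])-[150,220])*2)
a=cv2.imread("pics/side1.png")
cv2.imwrite("pics/c3.png",np.hstack([cv2.resize(np.clip(x[240:320,200:280].astype(float)*1.8,0,255).astype(np.uint8),(400,400),interpolation=cv2.INTER_NEAREST) for x in (a,c["frame"][:,:,::-1])]))
T=c["camera_from_world"];print(-T[:3,:3].T@T[:3,3])
```

```text
3.25 q [ 0.8612  0.0839 -0.5346  1.8632  0.0458  1.2061 -0.1323] p [ 0.4362 -0.2058  0.1474] w 0.00031649908352392403 f [-0.363   0.0601  0.7466]
[[ 0.4296  0.903   0.0003]
 [ 0.903  -0.4296 -0.0002]
 [-0.0001  0.0004 -1.    ]]
[180.1286 143.4672]
[ 0.4064 -0.5476  0.7614]
```

View pics/c3.png

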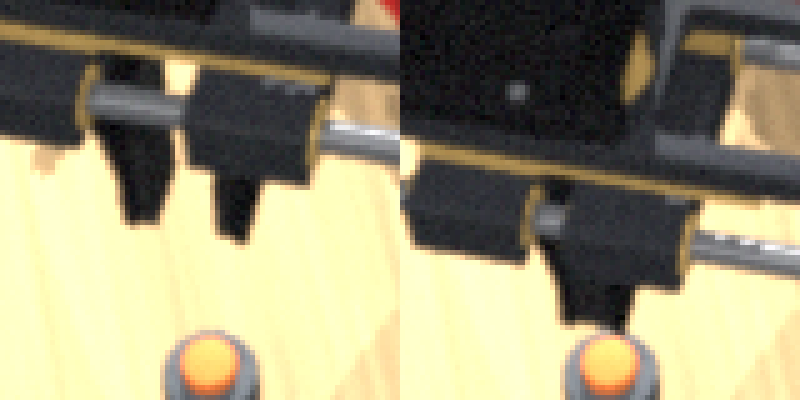

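play_rows([
  [[0,0,0.3],[0,0,0],0],
  [[0,0,0.6],[0,0,0],0],
  [[0,0,0.6],[0,0,0],0],
])

```text
time: 3.68
ee_pos: [0.4358, -0.2057, 0.1409]
eef_rot: [0.845, 0.534, -0.0, -0.0]
ft_force: [-0.4, -0.1, 0.6]
width: 0.0005
```

Run:
```python
from st import *
c=camera("side");cv2.imwrite("pics/c4.png",cv2.resize(np.clip(c["frame"][240:360,190:310,::-1].astype(float)*1.8,0,255).astype(np.uint8),(600,600),interpolation=cv2.INTER_NEAREST))
print((proj(c,p)-[190,240])*5)
```

```text
3.675 q [ 0.8602  0.0901 -0.5349  1.8716  0.0492  1.1933 -0.1351] p [ 0.4358 -0.2057  0.1409] w 0.00045683319742489037 f [-0.4072 -0.0847  0.6131]
[[ 0.4296  0.903  -0.0005]
 [ 0.903  -0.4296  0.0003]
 [ 0.     -0.0005 -1.    ]]
[257.307 359.216]
```

View pics/c4.png

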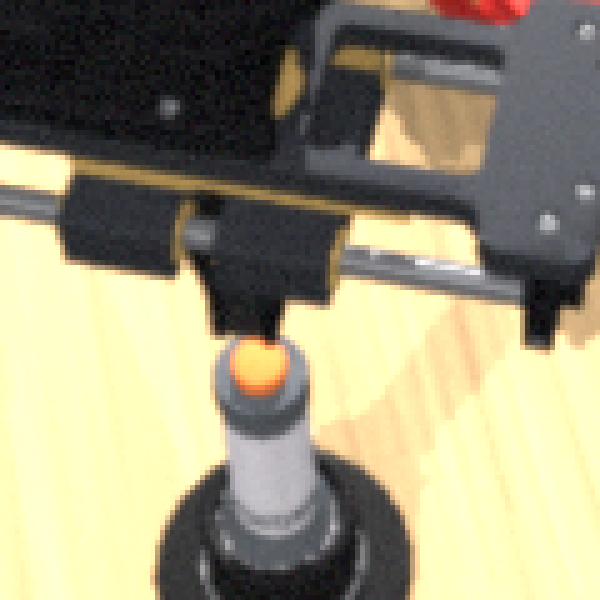

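Run:
```python
from st import *
c=camera("top")
for z in (.26,.28,.30): print(z,atz(c,(445,292),z))
im=c["frame"][...,::-1].copy()
o=np.array([290,170])
big=cv2.resize(np.clip(im[170:370,290:490].astype(float)*1.5,0,255).astype(np.uint8),(600,600),interpolation=cv2.INTER_CUBIC)
for h,col in ((-.0,(0,0,255)),(-.07,(0,255,0)),(-.1,(255,0,0))):
  q=[(proj(c,p+R@[x,y,h])-o)*3 for x,y in ((-.0375,-.095),(.0375,-.095),(.0375,.095),(-.0375,.095))]
  cv2.polylines(big,[np.int32(q)],True,col,1)
c2=camera("side");o=np.array([150,190])
b2=cv2.resize(np.clip(c2["frame"][190:390,150:350,::-1].astype(float)*1.5,0,255).astype(np.uint8),(600,600),interpolation=cv2.INTER_CUBIC)
for h,col in ((-.0,(0,0,255)),(-.07,(0,255,0)),(-.1,(255,0,0))):
  q=[(proj(c2,p+R@[x,y,h])-o)*3 for x,y in ((-.0375,-.095),(.0375,-.095),(.0375,.095),(-.0375,.095))]
  cv2.polylines(b2,[np.int32(q)],True,col,1)
cv2.imwrite("pics/c5.png",big);cv2.imwrite("pics/c6.png",b2)
```

```text
3.725 q [ 0.8602  0.0899 -0.5349  1.8714  0.0492  1.1935 -0.1351] p [ 0.4359 -0.2057  0.1411] w 0.000380370977502892 f [-0.2188  0.1088 -0.9388]
[[ 0.4295  0.9031 -0.0003]
 [ 0.9031 -0.4295  0.0001]
 [-0.     -0.0003 -1.    ]]
0.26 [ 0.4293 -0.2308  0.26  ]
0.28 [ 0.4309 -0.2231  0.28  ]
0.3 [ 0.4325 -0.2154  0.3   ]
```

View pics/c5.png

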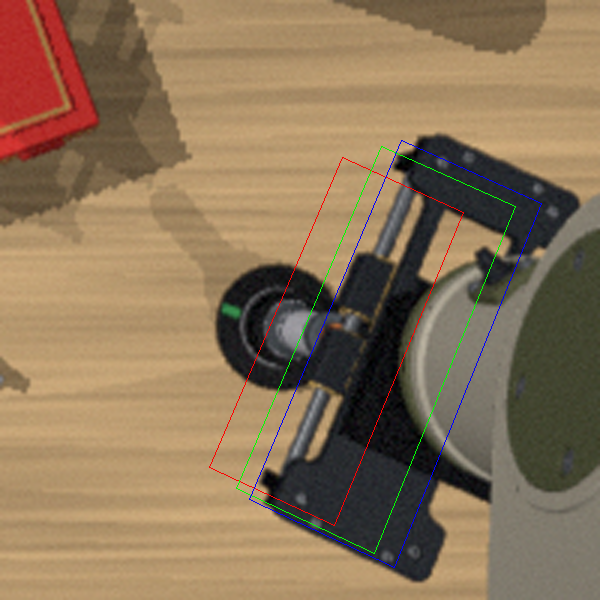

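View pics/c6.png

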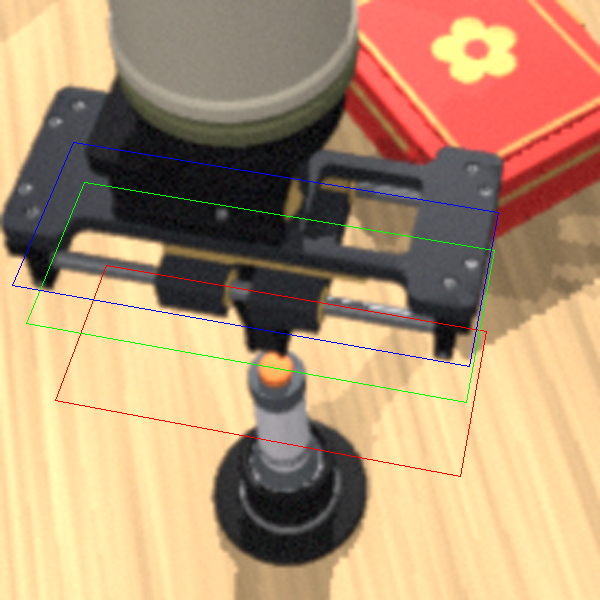

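play_rows([
  [[0,0,0.2],[0,0,0],0],
  [[0,0,0.3],[0,0,0],0],
  [[0,0,0.3],[0,0,0],0],
])

```text
time: 4.2
ee_pos: [0.436, -0.2057, 0.1381]
eef_rot: [0.845, 0.534, -0.0, -0.0]
ft_force: [0.8, 0.1, 0.1]
width: 0.0007
```

play_rows([
  [[0,0,0.1],[0,0,0],0],
  [[0,0,0.2],[0,0,0],0],
  [[0,0,0.2],[0,0,0],0],
])

```text
time: 4.58
ee_pos: [0.436, -0.2058, 0.1362]
eef_rot: [0.845, 0.534, -0.0, -0.0]
ft_force: [0.2, -0.3, -0.1]
width: 0.0001
```

Run:
```python
from st import *
c=camera("side");cv2.imwrite("pics/c7.png",cv2.resize(np.clip(c["frame"][240:360,190:310,::-1].astype(float)*1.8,0,255).astype(np.uint8),(600,600),interpolation=cv2.INTER_NEAREST))
print((proj(c,p)-[190,240])*5)
```

```text
4.575 q [ 0.8593  0.0947 -0.5351  1.8776  0.0522  1.183  -0.1375] p [ 0.436  -0.2058  0.1362] w 0.00010863134168270756 f [ 0.2384 -0.3401 -0.0834]
[[ 0.4296  0.903  -0.0001]
 [ 0.903  -0.4296 -0.    ]
 [-0.0001 -0.0001 -1.    ]]
[258.94   367.4236]
```

View pics/c7.png

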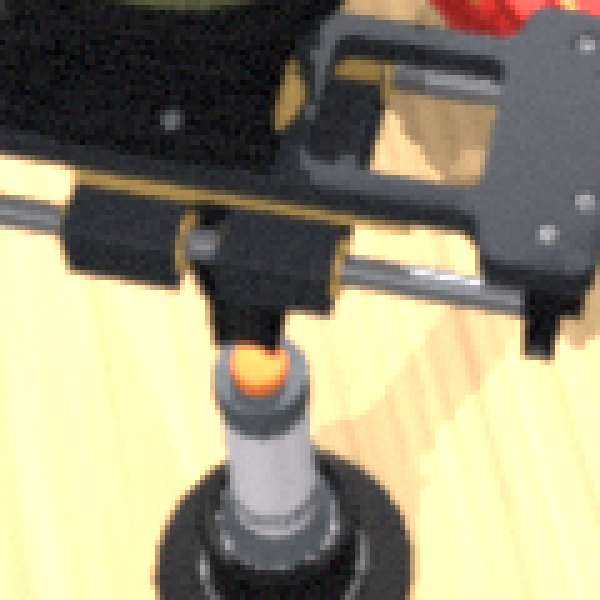

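play_rows([
  [[0,0,0.2],[0,0,0],0],
  [[0,0,0.4],[0,0,0],0],
  [[0,0,0.4],[0,0,0],0],
])

```text
time: 5.0
ee_pos: [0.4359, -0.2057, 0.132]
eef_rot: [0.845, 0.534, -0.0, -0.0]
ft_force: [1.0, -0.4, -1.1]
width: 0.0005
```

Run:
```python
from st import *
c=camera("side");cv2.imwrite("pics/c8.png",cv2.resize(np.clip(c["frame"][240:360,190:310,::-1].astype(float)*1.8,0,255).astype(np.uint8),(600,600),interpolation=cv2.INTER_NEAREST))
print((proj(c,p)-[190,240])*5)
```

```text
5.0 q [ 0.8586  0.0988 -0.5353  1.8827  0.0546  1.1747 -0.1395] p [ 0.4359 -0.2057  0.132 ] w 0.00045451251554147395 f [ 1.0263 -0.406  -1.0626]
[[ 0.4295  0.9031 -0.0003]
 [ 0.9031 -0.4295  0.0001]
 [-0.     -0.0003 -1.    ]]
[259.4558 374.3582]
```

View pics/c8.png

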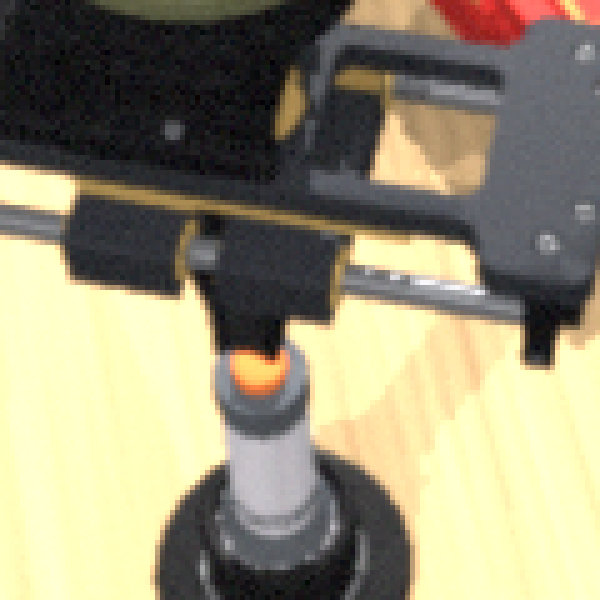

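play_rows([
  [[0,0,0.2],[0,0,0],0],
  [[0,0,0.2],[0,0,0],0],
])

```text
time: 5.3
ee_pos: [0.436, -0.2058, 0.1301]
eef_rot: [0.845, 0.534, -0.0, -0.0]
ft_force: [-0.5, -0.4, -0.2]
width: 0.0004
```

play_rows([
  [[0,0,0.2],[0,0,0],0],
  [[0,0,0.2],[0,0,0],0],
])

```text
time: 5.55
ee_pos: [0.436, -0.2058, 0.1281]
eef_rot: [0.845, 0.534, -0.0, -0.0]
ft_force: [-0.7, -0.0, 0.2]
width: 0.0004
```

Run:
```python
from st import *
c=camera("side");cv2.imwrite("pics/c9.png",cv2.resize(np.clip(c["frame"][240:360,190:310,::-1].astype(float)*1.8,0,255).astype(np.uint8),(600,600),interpolation=cv2.INTER_NEAREST))
print((proj(c,p)-[190,240])*5)
```

```text
5.55 q [ 0.8578  0.1028 -0.5354  1.8876  0.057   1.1663 -0.1417] p [ 0.436  -0.2058  0.1281] w 0.00035973721391713813 f [-0.7378 -0.0191  0.2026]
[[ 0.4295  0.9031 -0.0002]
 [ 0.9031 -0.4295  0.    ]
 [-0.0001 -0.0002 -1.    ]]
[260.4511 381.108 ]
```

View pics/c9.png

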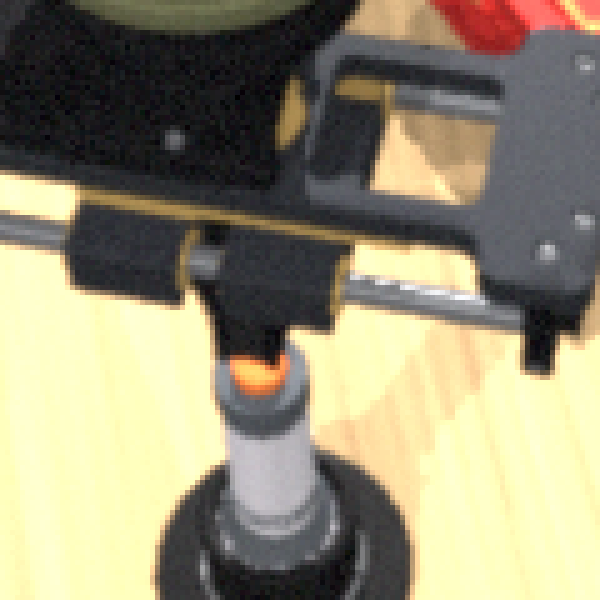

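play_rows([
  [[0,0,0.2],[0,0,0],0],
  [[0,0,0.2],[0,0,0],0],
])

```text
time: 5.85
ee_pos: [0.436, -0.2058, 0.1261]
eef_rot: [0.845, 0.534, -0.0, -0.0]
ft_force: [0.2, -0.2, -0.5]
width: 0.0004
```

play_rows([
  [[0,0,0.2],[0,0,0],0],
  [[0,0,0.2],[0,0,0],0],
])

```text
time: 6.1
ee_pos: [0.436, -0.2058, 0.1241]
eef_rot: [0.845, 0.534, -0.0, -0.0]
ft_force: [0.0, 0.5, 0.1]
width: 0.0005
```

Run:
```python
from st import *
c=camera("side");cv2.imwrite("pics/c10.png",cv2.resize(np.clip(c["frame"][240:360,190:310,::-1].astype(float)*1.8,0,255).astype(np.uint8),(600,600),interpolation=cv2.INTER_NEAREST))
print((proj(c,p)-[190,240])*5)
```

```text
6.1 q [ 0.8571  0.107  -0.5355  1.8924  0.0595  1.1579 -0.1438] p [ 0.436  -0.2058  0.1241] w 0.0004552195653265818 f [0.0229 0.4645 0.1155]
[[ 0.4295  0.9031 -0.0002]
 [ 0.9031 -0.4295  0.    ]
 [-0.0001 -0.0002 -1.    ]]
[261.2365 387.8655]
```

View pics/c10.png

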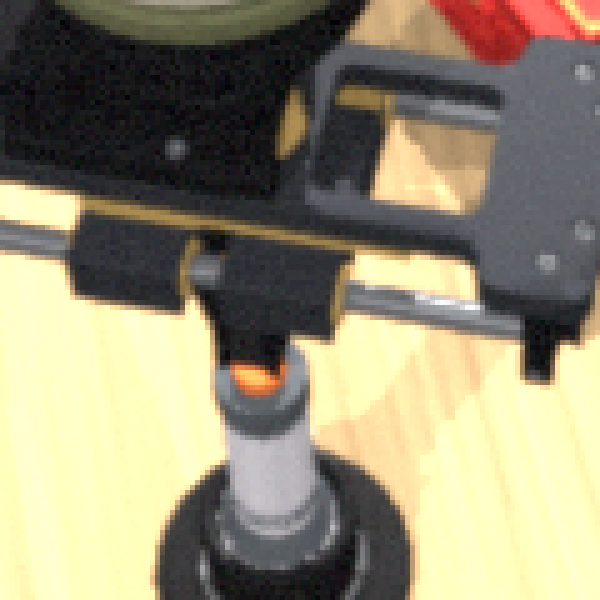

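Run:
```python
from st import *
P=[camera("side"),camera("top")]
p0=np.array([.4359,-.2057,.1411])
for a in ([(163.3,285),(379.3,331.7)],[(298.3,308.3),(425,223.3)]):
    X=tri(P,a);print(X,R.T@(X-p0),[proj(q,X)-np.array(u) for q,u in zip(P,a)])
o=np.array([290,170])
im=P[1]["frame"][...,::-1]
cv2.imwrite("pics/c11.png",cv2.resize(np.clip(im[200:350,330:480].astype(float)*2,0,255).astype(np.uint8),(600,600),interpolation=cv2.INTER_CUBIC))
```

```text
6.15 q [ 0.8571  0.1069 -0.5355  1.8923  0.0595  1.1581 -0.1437] p [ 0.436  -0.2058  0.1242] w 0.000689630190510468 f [ 0.3068 -0.3009  0.1121]
[[ 0.4295  0.9031 -0.0002]
 [ 0.9031 -0.4295  0.    ]
 [-0.0001 -0.0001 -1.    ]]
[ 0.3488 -0.156   0.1706] [ 0.0074 -0.1    -0.0295] [array([ 8.9186, -0.7136]), array([0.1544, 7.9238])]
[ 0.5219 -0.2365  0.1711] [ 0.0091  0.0909 -0.03  ] [array([ 8.6937, -1.6064]), array([-0.6929,  7.2553])]
```

View pics/c11.png

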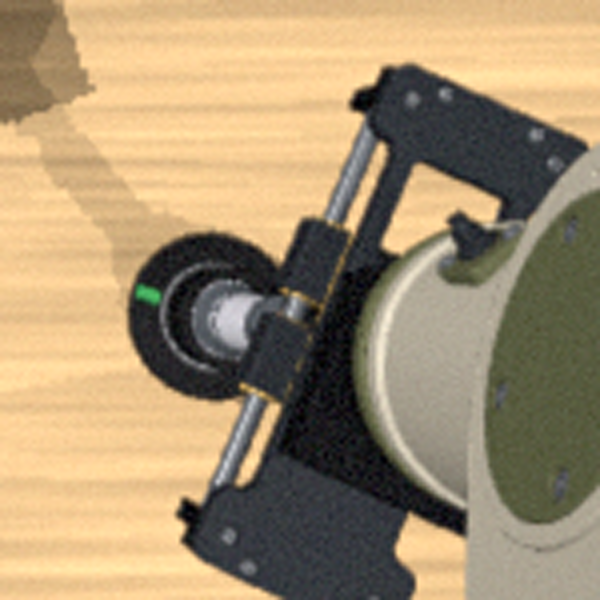

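play_rows([
  [[0,0,0.2],[0,0,0],0],
  [[0,0,0.2],[0,0,0],0],
])

```text
time: 6.5
ee_pos: [0.436, -0.2057, 0.1221]
eef_rot: [0.845, 0.534, -0.0, -0.0]
ft_force: [-0.1, 0.2, -0.1]
width: 0.0005
```

play_rows([
  [[0,0,0.2],[0,0,0],0],
  [[0,0,0.2],[0,0,0],0],
])

```text
time: 6.75
ee_pos: [0.436, -0.2057, 0.1201]
eef_rot: [0.845, 0.534, -0.0, -0.0]
ft_force: [0.1, 0.5, -0.9]
width: 0.0002
```

play_rows([
  [[0,0,0.2],[0,0,0],0],
  [[0,0,0.2],[0,0,0],0],
])

```text
time: 7.0
ee_pos: [0.436, -0.2057, 0.1181]
eef_rot: [0.845, 0.534, -0.0, -0.0]
ft_force: [-0.3, 0.1, 0.1]
width: 0.0006
```

Run:
```python
from st import *
c=camera("side");cv2.imwrite("pics/c12.png",cv2.resize(np.clip(c["frame"][240:360,190:310,::-1].astype(float)*1.8,0,255).astype(np.uint8),(600,600),interpolation=cv2.INTER_NEAREST))
print((proj(c,p)-[190,240])*5)
```

```text
7.0 q [ 0.8558  0.1134 -0.5356  1.8995  0.0634  1.1454 -0.1471] p [ 0.436  -0.2057  0.1181] w 0.0005661838410421461 f [-0.2634  0.1146  0.0949]
[[ 0.4295  0.9031 -0.0002]
 [ 0.9031 -0.4295  0.0001]
 [-0.     -0.0002 -1.    ]]
[262.4701 397.7212]
```

View pics/c12.png

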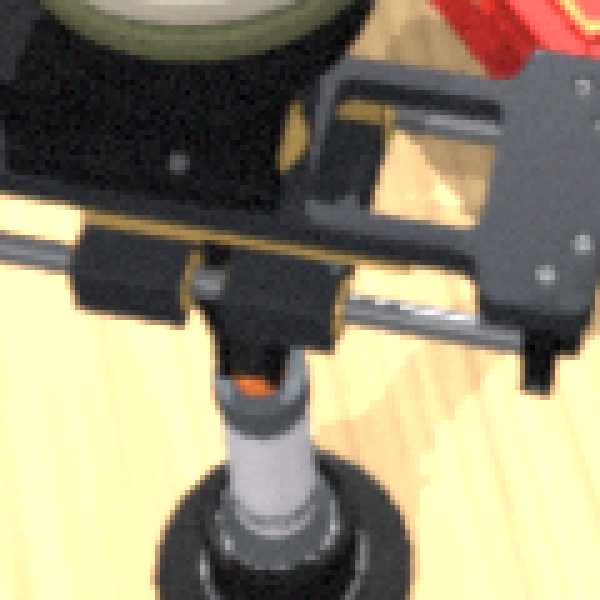

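play_rows([
  [[0,0,0.2],[0,0,0],0],
  [[0,0,0.2],[0,0,0],0],
])

```text
time: 7.3
ee_pos: [0.436, -0.2058, 0.1161]
eef_rot: [0.845, 0.534, -0.0, -0.0]
ft_force: [0.0, 0.5, -0.4]
width: 0.0007
```

play_rows([
  [[0,0,0.2],[0,0,0],0],
  [[0,0,0.2],[0,0,0],0],
])

```text
time: 7.55
ee_pos: [0.436, -0.2057, 0.1141]
eef_rot: [0.845, 0.534, -0.0, -0.0]
ft_force: [-0.2, 0.2, 0.5]
width: -0.0
```

play_rows([
  [[0,0,0.1],[0,0,0],0],
  [[0,0,0.1],[0,0,0],0],
])

```text
time: 7.8
ee_pos: [0.436, -0.2058, 0.1132]
eef_rot: [0.845, 0.534, -0.0, -0.0]
ft_force: [0.3, -0.7, 0.7]
width: 0.0005
```

play_rows([
  [[0,0,0.1],[0,0,0],0],
  [[0,0,0.1],[0,0,0],0],
])

```text
time: 8.05
ee_pos: [0.436, -0.2058, 0.1122]
eef_rot: [0.845, 0.534, -0.0, -0.0]
ft_force: [-0.1, -0.3, 0.9]
width: 0.0009
```

play_rows([
  [[0,0,0.1],[0,0,0],0],
  [[0,0,0.1],[0,0,0],0],
])

```text
time: 8.3
ee_pos: [0.436, -0.2058, 0.1112]
eef_rot: [0.845, 0.534, -0.0, -0.0]
ft_force: [-0.5, 0.6, 0.5]
width: 0.0006
```

Run:
```python
from st import *
c=camera("side");t=camera("top")
a=np.clip(c["frame"][240:360,190:310,::-1].astype(float)*1.8,0,255).astype(np.uint8)
b=np.clip(t["frame"][220:340,330:450,::-1].astype(float)*1.8,0,255).astype(np.uint8)
cv2.imwrite("pics/c13.png",cv2.resize(np.hstack([a,b]),(800,400),interpolation=cv2.INTER_CUBIC))
```

```text
8.3 q [ 0.8544  0.121  -0.5355  1.9075  0.0681  1.1309 -0.151 ] p [ 0.436  -0.2058  0.1112] w 0.0005926920607444934 f [-0.5083  0.6399  0.4748]
[[ 0.4296  0.903  -0.0001]
 [ 0.903  -0.4296  0.    ]
 [-0.     -0.0001 -1.    ]]
```

View pics/c13.png

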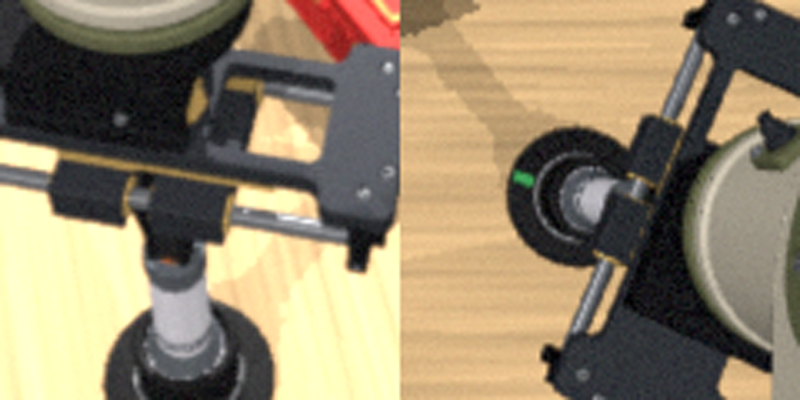

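play_rows([
  [[0,0,0.1],[0,0,0],0],
  [[0,0,0.1],[0,0,0],0],
])

```text
time: 8.65
ee_pos: [0.4361, -0.2058, 0.1102]
eef_rot: [0.845, 0.534, 0.0, 0.0]
ft_force: [0.1, 1.2, 0.3]
width: 0.0003
```

play_rows([
  [[0,0,0.1],[0,0,0],0],
  [[0,0,0.1],[0,0,0],0],
])

```text
time: 8.9
ee_pos: [0.4362, -0.2058, 0.1094]
eef_rot: [0.845, 0.534, 0.0, 0.0]
ft_force: [0.5, -0.2, 2.5]
width: 0.0001
```

play_rows([
  [[0,0,0.1],[0,0,0],0],
  [[0,0,0.1],[0,0,0],0],
])

```text
time: 9.15
ee_pos: [0.4362, -0.2058, 0.1083]
eef_rot: [0.845, 0.534, 0.0, 0.0]
ft_force: [-0.3, 0.6, 3.0]
width: 0.0007
```

play_rows([
  [[0,0,0.1],[0,0,0],0],
  [[0,0,0.1],[0,0,0],0],
])

```text
time: 9.4
ee_pos: [0.4362, -0.2059, 0.1073]
eef_rot: [0.845, 0.534, 0.0, 0.0]
ft_force: [0.4, 0.4, 3.4]
width: 0.0002
```

play_rows([
  [[0,0,0.1],[0,0,0],0],
  [[0,0,0.1],[0,0,0],0],
])

```text
time: 9.65
ee_pos: [0.4362, -0.2058, 0.1063]
eef_rot: [0.845, 0.534, 0.0, 0.0]
ft_force: [-0.0, -0.1, 5.0]
width: 0.0004
```

play_rows([
  [[0,0,0.1],[0,0,0],0],
  [[0,0,0.1],[0,0,0],0],
])

```text
time: 9.9
ee_pos: [0.4367, -0.2061, 0.1061]
eef_rot: [0.845, 0.534, 0.0, 0.001]
ft_force: [-1.2, 0.3, 10.6]
width: 0.0005
```

play_rows([
  [[0,0,0.05],[0,0,0],0],
  [[0,0,0.05],[0,0,0],0],
  [[0,0,0.05],[0,0,0],0],
])

```text
time: 10.28
ee_pos: [0.437, -0.2062, 0.106]
eef_rot: [0.845, 0.534, 0.001, 0.001]
ft_force: [-1.6, 0.5, 14.0]
width: 0.0006
```

play_rows([
  [[0,0,-0.6],[0,0,0],0],
  [[0,0,-1.2],[0,0,0],0],
  [[0,0,-2],[0,0,0],0],
  [[0,0,-3],[0,0,0],5],
  [[0,0,-3],[0,0,0],8.7],
  [[0,0,-3],[0,0,0],8.7],
  [[0,0,-3],[0,0,0],8.7],
])

```text
time: 11.15
ee_pos: [0.4358, -0.2057, 0.1344]
eef_rot: [0.845, 0.534, -0.0, -0.0]
ft_force: [-0.2, -0.0, -0.2]
width: 0.0326
```

Run:
```python
from st import *
c=camera("side");t=camera("top")
a=np.clip(c["frame"][240:360,190:310,::-1].astype(float)*1.8,0,255).astype(np.uint8)
b=np.clip(t["frame"][220:340,330:450,::-1].astype(float)*1.8,0,255).astype(np.uint8)
cv2.imwrite("pics/c14.png",cv2.resize(np.hstack([a,b]),(800,400),interpolation=cv2.INTER_CUBIC))
```

```text
11.15 q [ 0.8592  0.0964 -0.5353  1.8798  0.053   1.1798 -0.1383] p [ 0.4358 -0.2057  0.1344] w 0.032573064734710125 f [-0.1814 -0.0469 -0.1908]
[[ 0.4295  0.903  -0.0005]
 [ 0.903  -0.4295  0.0002]
 [ 0.     -0.0005 -1.    ]]
```

View pics/c14.png

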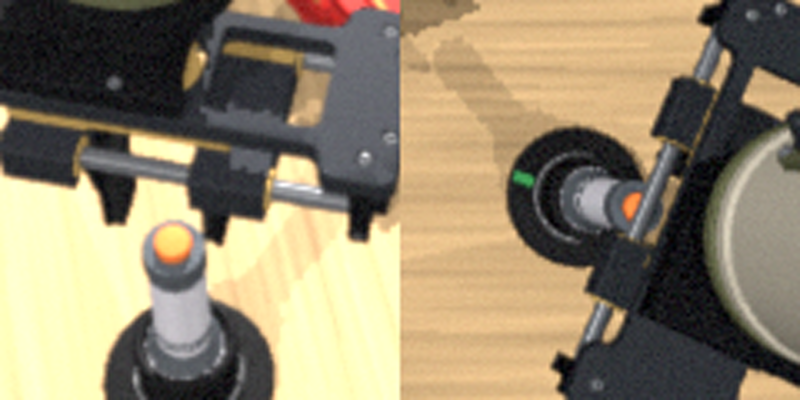

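play_rows([
  [[0,0,0],[0,0,0],8.7],
  [[0,0,0],[0,0,0],8.7],
  [[0,0,1],[0,0,0],8.7],
  [[0,0,2.5],[0,0,0],8.7],
  [[0,0,4],[0,0,0],8.7],
  [[0,0,5.5],[0,0,0],8.7],
  [[0,0,6],[0,0,0],8.7],
  [[0,0,6],[0,0,0],8.7],
])

```text
time: 12.25
ee_pos: [0.4359, -0.2057, 0.0744]
eef_rot: [0.845, 0.534, -0.0, -0.0]
ft_force: [0.4, -0.2, 0.3]
width: 0.0873
```

Run:
```python
from st import *
c=camera("side");t=camera("top")
a=np.clip(c["frame"][240:360,190:310,::-1].astype(float)*1.8,0,255).astype(np.uint8)
b=np.clip(t["frame"][220:340,330:450,::-1].astype(float)*1.8,0,255).astype(np.uint8)
cv2.imwrite("pics/c15.png",cv2.resize(np.hstack([a,b]),(800,400),interpolation=cv2.INTER_CUBIC))
```

```text
12.25 q [ 0.8454  0.1658 -0.5342  1.9464  0.0966  1.0547 -0.1745] p [ 0.4359 -0.2057  0.0744] w 0.08730616483801823 f [ 0.4258 -0.2344  0.3347]
[[ 0.4295  0.9031 -0.0004]
 [ 0.9031 -0.4295  0.0003]
 [ 0.0001 -0.0005 -1.    ]]
```

View pics/c15.png

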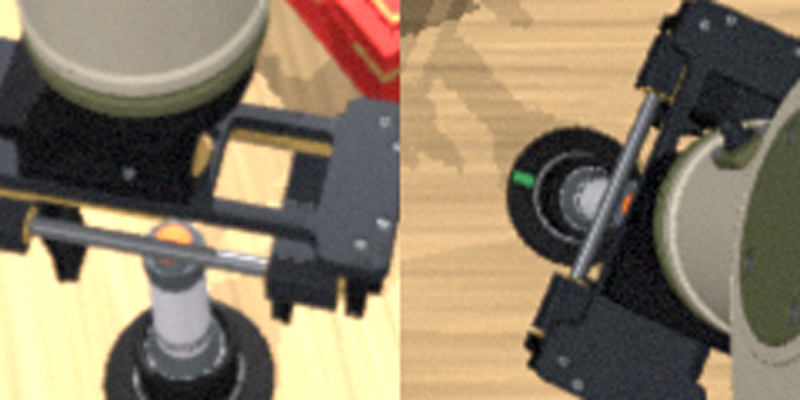

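play_rows([
  [[0,0,1],[0,0,0],8.7],
  [[0,0,1.7],[0,0,0],8.7],
  [[0,0,2.2],[0,0,0],8.7],
  [[0,0,2.2],[0,0,0],8.7],
])

```text
time: 12.85
ee_pos: [0.4358, -0.2056, 0.0523]
eef_rot: [0.845, 0.534, -0.0, -0.0]
ft_force: [-0.1, -0.9, -0.2]
width: 0.0871
```

Run:
```python
from st import *
c=camera("side");t=camera("top")
a=np.clip(c["frame"][240:360,190:310,::-1].astype(float)*1.8,0,255).astype(np.uint8)
b=np.clip(t["frame"][220:340,330:450,::-1].astype(float)*1.8,0,255).astype(np.uint8)
cv2.imwrite("pics/c16.png",cv2.resize(np.hstack([a,b]),(800,400),interpolation=cv2.INTER_CUBIC))
```

```text
12.85 q [ 0.8385  0.1958 -0.5313  1.9673  0.1165  1.0087 -0.1907] p [ 0.4358 -0.2056  0.0523] w 0.08705422545300587 f [-0.0758 -0.933  -0.1506]
[[ 0.4295  0.9031 -0.0006]
 [ 0.9031 -0.4295  0.0004]
 [ 0.0001 -0.0007 -1.    ]]
```

View pics/c16.png

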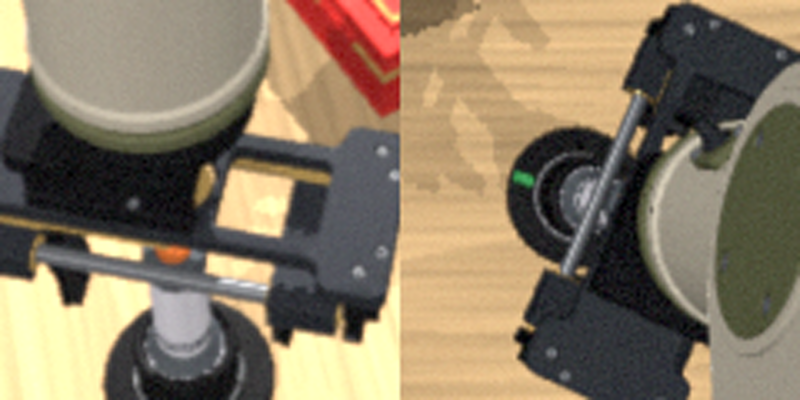

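play_rows([
  [[0,0,0.2],[0,0,0],3.5],
  [[0,0,0.2],[0,0,0],2.2],
  [[0,0,0.2],[0,0,0],2],
  [[0,0,0.2],[0,0,0],2],
  [[0,0,0.2],[0,0,0],2],
  [[0,0,0.2],[0,0,0],2],
  [[0,0,0.2],[0,0,0],2],
  [[0,0,0.2],[0,0,0],2],
], grip_force=40)

```text
time: 13.95
ee_pos: [0.436, -0.2058, 0.0508]
eef_rot: [0.845, 0.534, -0.0, 0.0]
ft_force: [-0.3, 1.0, -0.3]
width: 0.0268
```

play_rows([
  [[0,0,0],[0,0,0],2],
  [[0,0,0],[0,0,0],2],
  [[0,0,-1],[0,0,0],2],
  [[0,0,-2.5],[0,0,0],2],
  [[0,0,-4.5],[0,0,0],2],
  [[0,0,-6.5],[0,0,0],2],
  [[0,0,-8.5],[0,0,0],2],
  [[0,0,-8.5],[0,0,0],2],
])

```text
time: 14.95
ee_pos: [0.4372, -0.2063, 0.1379]
eef_rot: [0.845, 0.534, 0.001, 0.002]
ft_force: [-0.0, -0.3, -1.8]
width: 0.0269
```

Run:
```python
from st import *
c=camera("side");t=camera("top")
a=np.clip(c["frame"][190:390,150:350,::-1].astype(float)*1.8,0,255).astype(np.uint8)
b=np.clip(t["frame"][190:390,300:500,::-1].astype(float)*1.8,0,255).astype(np.uint8)
cv2.imwrite("pics/c17.png",cv2.resize(np.hstack([a,b]),(800,400),interpolation=cv2.INTER_CUBIC))
```

```text
14.95 q [ 0.861   0.0928 -0.537   1.8758  0.0522  1.1828 -0.1376] p [ 0.4372 -0.2063  0.1379] w 0.026940411775640608 f [-0.0371 -0.2772 -1.7669]
[[ 0.4295  0.903   0.0032]
 [ 0.9031 -0.4295 -0.0021]
 [-0.0005  0.0038 -1.    ]]
```

View pics/c17.png

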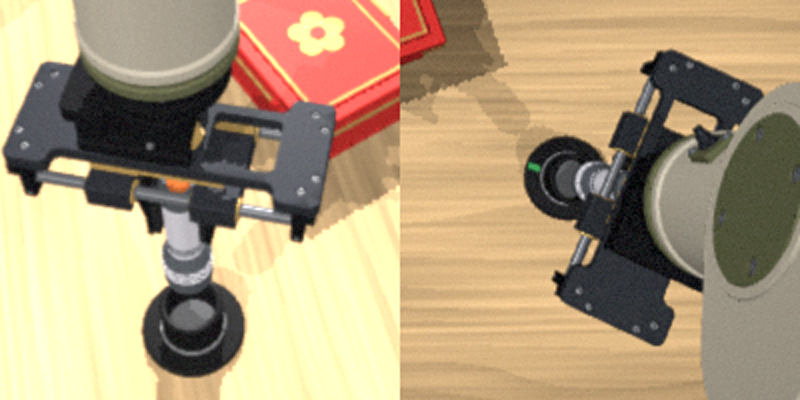

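play_rows([
  [[0,0,-3],[0,0,0],2],
  [[1,0.5,-6],[0,0.05,0],2],
  [[2.5,1,-9],[0,0.12,0],2],
  [[4,1.6,-11],[0,0.2,0],2],
  [[6,2.5,-11],[0,0.28,0],2],
  [[8,3.3,-11],[0,0.35,0],2],
  [[9,3.8,-11],[0,0.4,0],2],
  [[9,3.8,-11],[0,0.4,0],2],
])

```text
time: 16.05
ee_pos: [0.5084, -0.1411, 0.2443]
eef_rot: [0.829, 0.523, 0.167, -0.107]
ft_force: [0.1, -1.3, -1.7]
width: 0.0269
```

Run:
```python
from st import *
```

```text
16.05 q [ 0.9351  0.1319 -0.5078  1.6717 -0.3438  1.3638  0.0588] p [ 0.5084 -0.1411  0.2443] w 0.02694579402626295 f [ 0.0608 -1.3121 -1.7376]
[[ 0.3971  0.9027  0.1655]
 [ 0.831  -0.4302  0.3526]
 [ 0.3895 -0.0025 -0.921 ]]
```

Run:
```python
from st import *
x=np.array([.43,.903,0]);x/=np.linalg.norm(x);d=(x+[0,0,-1])/2**.5
y=np.array([x[1],-x[0],0]);Rt=np.c_[np.cross(y,d),y,d]
tgt=np.array([.605,.0245,.061])-.216*d
print(tgt,100*R.T@(tgt-p),Ro.from_matrix(R.T@Rt).as_rotvec())
```

```text
16.05 q [ 0.9351  0.1319 -0.5078  1.6717 -0.3438  1.3638  0.0588] p [ 0.5084 -0.1411  0.2443] w 0.02694579402626295 f [ 0.0608 -1.3121 -1.7376]
[[ 0.3971  0.9027  0.1655]
 [ 0.831  -0.4302  0.3526]
 [ 0.3895 -0.0025 -0.921 ]]
[ 0.5393 -0.1134  0.2137] [2.3381 1.6072 4.3055] [-0.0019  0.3853 -0.0016]
```

Rotate first, staying a little back.

play_rows([
  [[0.5,0.4,0.5],[0,0.08,0],2],
  [[1,0.8,1],[0,0.16,0],2],
  [[1.5,1.2,1.5],[0,0.24,0],2],
  [[2,1.6,2],[0,0.32,0],2],
  [[2.2,1.6,2.5],[0,0.385,0],2],
  [[2.2,1.6,2.8],[0,0.385,0],2],
  [[2.2,1.6,2.8],[0,0.385,0],2],
  [[2.2,1.6,2.8],[0,0.385,0],2],
])

```text
time: 17.05
ee_pos: [0.5371, -0.1192, 0.2292]
eef_rot: [0.781, 0.494, 0.323, -0.204]
ft_force: [-0.0, 0.2, -1.8]
width: 0.0267
```

Run:
```python
from st import *
for n in ("side","top"):
    c=camera(n);cv2.imwrite(f"pics/{n}18.png",np.clip(c["frame"][...,::-1].astype(float)*1.6,0,255).astype(np.uint8))
    print(n,proj(c,p+.041*R[:,2]),proj(c,p-.08*R[:,2]))
```

```text
17.05 q [ 1.0552  0.2761 -0.4954  1.7206 -0.6648  1.3499  0.3355] p [ 0.5371 -0.1192  0.2292] w 0.026708741936548326 f [-0.0377  0.2211 -1.8292]
[[ 0.3029  0.9035  0.3033]
 [ 0.6405 -0.4286  0.6373]
 [ 0.7058  0.0012 -0.7085]]
side [298.8603 210.6593] [289.1353 217.3847]
top [339.0555 212.9159] [404.7259 232.0522]
```

View pics/side18.png

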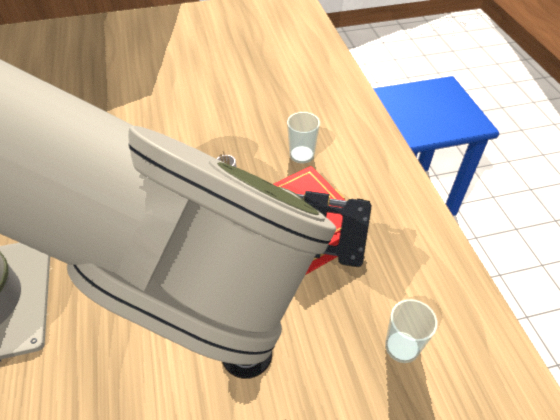

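View pics/top18.png

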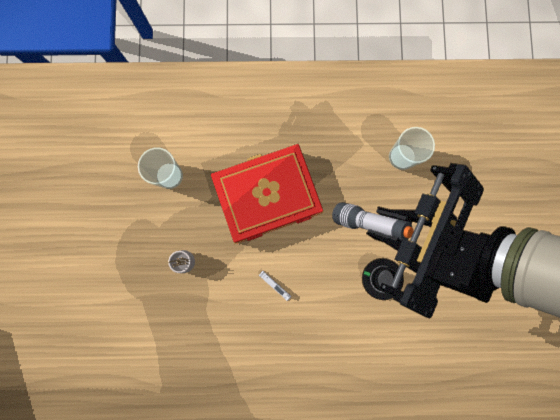

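Run:
```python
from st import *
c=camera("top");z=R[:,2]
A=p+.041*z;B=p+.071*z+[0,0,.030]
for X in (A,B): print("lens",X,proj(c,X),"btn",proj(c,X-.13*z),"headring",proj(c,X-.034*z))
im=np.clip(c["frame"][170:270,320:440,::-1].astype(float)*1.6,0,255).astype(np.uint8)
im=cv2.resize(im,(720,600),interpolation=cv2.INTER_CUBIC)
for X,col in ((A,(0,255,0)),(B,(255,0,0))):
    for k in (0,.034,.044,.108,.124,.130):
        r=np.array([.018,.018,.013,.013,.014,.008])[[0,.034,.044,.108,.124,.130].index(k)]
        pts=[(proj(c,X-k*z+r*(np.cos(a)*R[:,0]+np.sin(a)*R[:,1]))-[320,170])*6 for a in np.linspace(0,6.28,24)]
        cv2.polylines(im,[np.int32(pts)],True,col,1)
cv2.imwrite("pics/c19.png",im)
```

```text
17.15 q [ 1.0554  0.2764 -0.4951  1.7208 -0.6651  1.3499  0.3359] p [ 0.5371 -0.1193  0.229 ] w 0.026886506592247963 f [ 0.4799  0.0754 -1.3886]
[[ 0.303   0.9034  0.3035]
 [ 0.6401 -0.4288  0.6375]
 [ 0.706   0.0011 -0.7082]]
lens [ 0.5495 -0.0932  0.2   ] [339.1152 212.9491] btn [410.4911 233.7667] headring [355.7467 217.7999]
lens [ 0.5586 -0.0741  0.2088] [327.498  206.6867] btn [397.8954 226.736 ] headring [343.8771 211.3515]
```

View pics/c19.png

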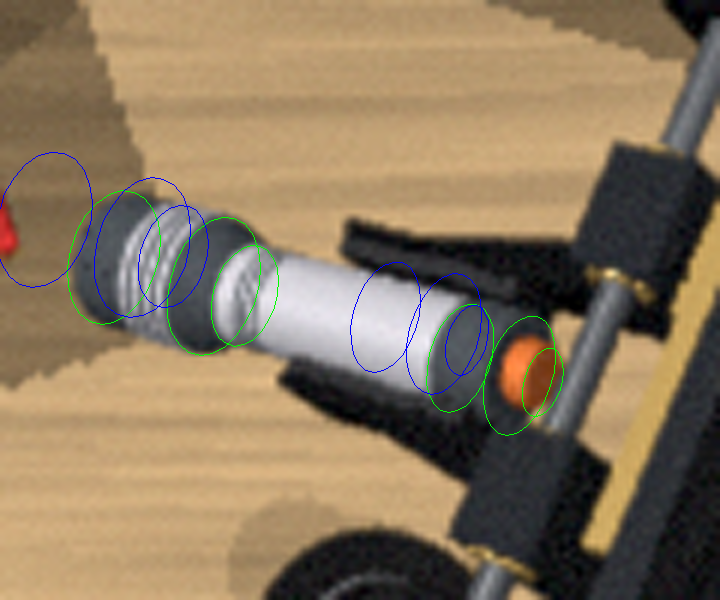

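Run:
```python
from st import *
L=np.array([.605,.0245,.061]);v=R.T@(L-(p+.041*R[:,2]))
print("lid in lens tool frame",v,"move cm",100*(v-[0,0,.175]),"tilt",np.degrees(np.arccos(-R[2,2])))
```

```text
17.2 q [ 1.0555  0.2766 -0.495   1.7209 -0.6653  1.3499  0.336 ] p [ 0.537  -0.1194  0.2289] w 0.026573577446640084 f [ 0.0792 -0.0589 -0.9726]
[[ 0.3032  0.9033  0.3036]
 [ 0.6398 -0.429   0.6376]
 [ 0.7062  0.0009 -0.708 ]]
lid in lens tool frame [-0.0059 -0.0005  0.1903] move cm [-0.5917 -0.0495  1.5292] tilt 44.92426740754682
```

play_rows([
  [[-0.3,0,0.5],[0,0,0],2],
  [[-0.6,0,1],[0,0,0],2],
  [[-0.6,0,1.5],[0,0,0],2],
  [[-0.6,0,1.5],[0,0,0],2],
  [[-0.6,0,1.5],[0,0,0],2],
  [[-0.6,0,1.5],[0,0,0],2],
  [[-0.6,0,1.5],[0,0,0],2],
  [[-0.6,0,1.5],[0,0,0],2],
])

```text
time: 18.2
ee_pos: [0.5396, -0.1139, 0.2137]
eef_rot: [0.781, 0.493, 0.323, -0.204]
ft_force: [0.3, -0.8, -0.4]
width: 0.0269
```

Run:
```python
from st import *
L=np.array([.605,.0245,.061]);v=R.T@(L-(p+.041*R[:,2]))
print("lid in lens tool frame",v,"lens z",(p+.041*R[:,2])[2],"tilt",np.degrees(np.arccos(-R[2,2])),np.array(s["joint_vel"]))
c=camera("top");z=R[:,2];A=p+.041*z
im=np.clip(c["frame"][110:310,200:480,::-1].astype(float)*1.6,0,255).astype(np.uint8)
im=cv2.resize(im,(784,560),interpolation=cv2.INTER_CUBIC)
f=lambda X:tuple(np.int32((proj(c,X)-[200,110])*2.8).tolist())
cv2.line(im,f(A-.13*z),f(A+.175*z),(0,255,0),1)
cv2.imwrite("pics/c20.png",im)
```

```text
18.2 q [ 1.048   0.2892 -0.4989  1.7414 -0.6664  1.3176  0.3464] p [ 0.5396 -0.1139  0.2137] w 0.02685562073070794 f [ 0.2904 -0.8329 -0.3989]
[[ 0.3039  0.903   0.3037]
 [ 0.6388 -0.4296  0.6382]
 [ 0.7068  0.0001 -0.7074]]
lid in lens tool frame [ 0.0003 -0.0004  0.1752] lens z 0.18471686976361942 tilt 44.975477999138604 [-0.0005 -0.001   0.002   0.0004  0.0012 -0.0008  0.0015]
```

View pics/c20.png

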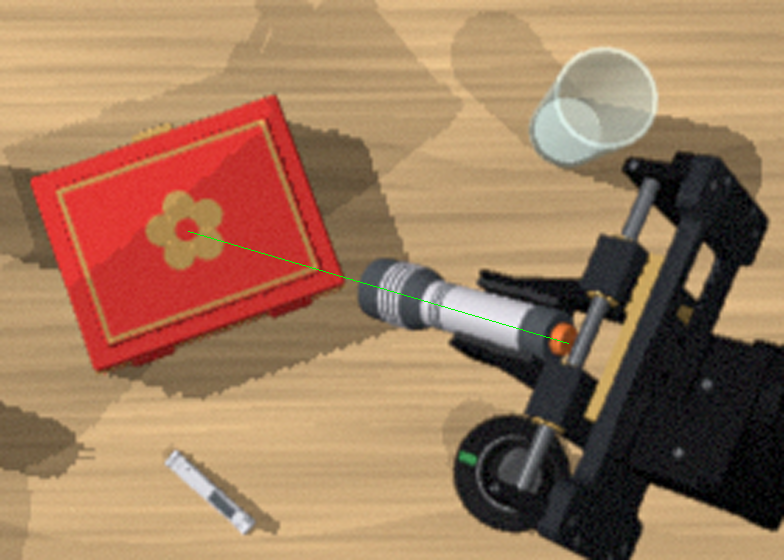

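```bash
python3 -c "
from bench import *
print(close_job())"
```

```text
the job is handed in; nothing more can be done
None
```

I pressed the torch's tail button to its stop in the stand and let it spring back. I then drew the torch straight up and am holding it steady at 45°, aimed at the flower on the red lid. The job is handed in at about 18 s of the 45 s; no verdict was reported.

**Last checks**
- **Aim and position:** the lens works out at 175 mm from the lid's middle and 185 mm up. The beam line passes within about 1 mm of the middle by the robot's own pose. The last top picture shows the torch's axis on that line, within a few mm.
- **Grip and steadiness:** the jaws read 26.9 mm on the 26 mm barrel with grip force set to 40 N, and joint speeds were about zero.
- **Button:** while pressing, the force climbed from 2.5 to 5 N and then hit a hard stop, held at 10–14 N. The picture afterwards showed the button sprung back up, and it shows clear of the gripper in the last picture.
- **Other things:** the box, clipper, right-hand glass and stand show undisturbed in the last top picture. The left-hand glass and toothpick holder were outside that cropped view, but looked undisturbed in the full one about a second earlier. The arm blocked the side camera, so the final aim was checked in the top view only.

**Disagreement:** the real fingertips are about 30 mm short of the reported TCP along the tool axis. The button was touched at a reported height of 0.110 m instead of 0.140 m. I allowed for this in the grasp and the aim, and the top picture of the tilted torch agreed with it to within about 5 mm.

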